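Hold the hidden bolt head while the nutrunner drives the nut home

TASK

Run the nut home on the U-shaped steel bracket clamped at the bench nutrunner. On its console press, one at a time and each fully in, the middle of the three square keys (two pips, the tightening program), then the round key (arm), then the long bar key (start); the bolt now only turns idly along with its nut, so reach down between the two cheeks of the bracket, grip the hex bolt head hidden behind the front cheek and hold it from turning until the nut is home. Finish while still gripping the head against the stalled drive; press no other key and leave the things lying about where they are.

Things in the scene. Friction and masses are not known exactly. Their poses are not given: they have to be found in the camera images.
- nutrunner: Bench nutrunner, fixed, grey, about 220 x 245 x 138 mm. Origin on the bench straight under the middle of the bolt head; x along the spindle from the gearbox (robot's side) to the bracket (far side), y to the left, z up; it is turned about z only. Gearbox at x -165..-85, y -44..44, up to z 138 mm; console at x -118..-16, y 66..190, its panel at z 84 mm.
- bracket: U-shaped steel bracket on the nutrunner, same origin and axes. Two upright cheeks 6 mm thick, 60 mm wide (y -30..30), round tops at z 135 mm: front one at x -26..-20, rear one at x 26..32. The gap between them is 46 mm, open above and at both sides; its floor and clamps stay below z 48 mm. The nut, in the drive's 39 mm socket, is in front of the front cheek.
- bolt_head: Dark hex bolt head, 24 mm across flats, 12 mm long (nutrunner's x). Origin at its middle, z 105 mm, 20 mm behind the front cheek (a 27 mm brass bush fills the space). Started, it turns idly at 0.6 rad/s; gripped from above with fingers on its sides along the nutrunner's y (20 to 60 N), it squares itself to the pads and stops, at whatever angle; the drive pushes with 0.15 N m.
- key_prog1_top (a point): Middle of the top of the left square key, one pip, 22 x 22 mm, 7 mm proud of the panel. Not to be pressed.
- key_prog2_top (a point): Middle of the top of the middle square key, two pips, 22 x 22 mm. Presses straight down 5 mm with about 4 N and springs back, as all keys do. The three square keys stand in a row 38 mm apart on the far side of the panel, top at 91 mm above the bench.
- key_prog3_top (a point): Middle of the top of the right square key, three pips. Not to be pressed.
- key_arm_top (a point): Middle of the top of the round key, 24 mm across, at the left of the near row of the panel, 45 mm nearer than the square keys.
- key_start_top (a point): Middle of the top of the long bar key, 20 x 46 mm (long along the nutrunner's y), at the right of the near row.
- key_prog1 (a joint): Travel of the one-pip key, m: 0 up, 0.005 fully in.
- key_prog2 (a joint): Travel of the two-pip key, m: 0 up, 0.005 fully in.
- key_prog3 (a joint): Travel of the three-pip key, m: 0 up, 0.005 fully in.
- key_arm (a joint): Travel of the round key, m: 0 up, 0.005 fully in.
- key_start (a joint): Travel of the bar key, m: 0 up, 0.005 fully in.
- set_prog (a joint): Slide inside the console that the two-pip key sets (m, 0.0045 at most): 0 at first, 0.003 or more once that key has been pressed fully; it stays.
- set_arm (a joint): The same for the round key.
- set_start (a joint): The same for the bar key. With all three set the drive runs by itself.
- spindle (a joint): Angle of the drive, its socket and the nut, rad: 0 at first, grows as it runs (about 0.6 rad/s with the bolt turning along, about 0.4 rad/s with the bolt held, 0 once stalled).
- bolt (a joint): How far the nut has been screwed on along the bolt, rad: starts at 0 to 0.8, grows only while the bolt is held and the drive runs (3 to 5 s in all), and stops at 2.0 when the nut is home.
- shim_olive: Bystander: small block 18 x 34 x 9 mm on the bench in the corner between gearbox and console. Origin under its middle.
- pencil_green: Bystander: pencil 169 mm long lying in front of the nutrunner. Origin under its middle.
- pen_blue: Bystander: pen 150 mm long lying well to the left of the nutrunner. Origin under its middle.
- test_weight: Bystander: steel check weight 22 mm across, 37 mm high, on the bench close to the left of the console. Origin under its middle.
- scissors: Bystander: scissors 162 x 62 mm lying behind and left of the nutrunner. Origin under their middle.

How it is judged (in metres and radians):
On the way, in this order (a step that is already met when the one before it is completed fails the run):
1. the two-pip key has been pressed fully (value of joint set_prog above 0.003 m), for 0.1 s.
2. then the round key has been pressed fully (value of joint set_arm above 0.003 m), for 0.1 s.
3. then the bar key has been pressed fully and the drive runs (value of joint set_start above 0.003 m and value of joint spindle above 0.05 rad), for 0.1 s.
4. the head is gripped and the nut screws on along the held bolt (distance between the grasp point and bolt_head below 0.025 m and velocity of joint bolt above 0.15 rad/s), for 0.5 s.
At the end, for the whole second after the job is handed in: The nut is home on the bolt (joint bolt above 1.93 of 2.0 rad) and the bolt head is between the finger pads (within 25 mm of the grasp point), which keep it and the started drive, still pushing, from turning (under 0.08 rad/s); let go, both would turn on (value of joint bolt above 1.93 rad and velocity of joint spindle between -0.08 and 0.08 rad/s and distance between the grasp point and bolt_head below 0.025 m and value of joint each of set_prog, set_arm, set_start above 0.003 m); the arm keeps its last pose, push and grip.
It fails at once if another program key is pressed (value of joint any of key_prog1, key_prog3 above 0.003 m).
It fails at once if the round key is pressed before the two-pip key (value of joint key_arm above 0.003 m and value of joint set_prog below 0.0028 m).
It fails at once if the bar key is pressed before the round key (value of joint key_start above 0.003 m and value of joint set_arm below 0.0028 m).
It fails at once if two keys are pressed at once (value of joint each of key_prog2, key_arm above 0.003 m or value of joint each of key_prog2, key_start above 0.003 m or value of joint each of key_arm, key_start above 0.003 m).
It fails at once if something lying about is moved by more than 20 mm (distance of any of test_weight, shim_olive, pencil_green, pen_blue, scissors from where it was at the start of the episode above 0.02 m).
It also fails if it takes over 51 s, if anything falls off the work surface, if the arm or the gripper's body presses on something with over 40 N, if the wrist force passes 120 N, or if a joint passes its speed limit or range.

ROBOT

A 6-joint arm with a two-finger parallel gripper is mounted at the origin on a cart in front of the work surface, level with it; the furniture and walls round the work are solid. World frame = base frame: x ahead of the robot, y to its left, z up, the work surface at z = 0. Lengths are in mm, angles in rad, forces in N, time in s.
With the tool pointing down it reaches from about 350 to 850 mm from the base axis. Payload 8.1 kg.
Tool frame: the origin (TCP) lies on the centre line of the jaws, within the pads' length; the fingertips stand 17 mm ahead of it and the grasp point (between the pads) lies 2 mm behind it (bot.tip_extent is the distance from the TCP to the fingertips, in mm); z points along the fingers, y is the direction in which the jaws open and shut (so a half turn about z gives the same grasp; the last joint's range is limited). The gripper opens to 93 mm and grips with 3 to 60 N. Pads are 15 mm wide; open, the fingers measure 128 mm over their backs; the gripper's body (75 mm by 188 mm) begins 65 mm behind the grasp point.
Start: joints at [-1.382, 0.13, 1.488, -0, 1.523, -0.085], TCP at [162.255, -577.649, 235.635] pointing down, gripper open.
Joint ranges: [-2.96, 2.96], [-0.89, 2.26], [0.02, 2.5], [-1.34, 4.48], [0, 2.73], [-2.66, 2.66]. Speed limits (rad/s): [2.39, 2.39, 2.79, 3.14, 3.14, 3.14].

INTERFACE

Orientations are given as [roll, pitch, yaw] about the fixed x, y, z axes, in that order (R = Rz(yaw) Ry(pitch) Rx(roll)).
In Python, from rig import bot gives the robot as it stands.
- The arm moves only by the shell command python3 -m crank 'ROWS' [FORCE]. ROWS is JSON, a list that holds one entry, the list of rows, each a list of 5 numbers: the opening, from -1 (shut) to 1 (fully open), then the shift along the world's x, y, z in units of 40 cm (1.0 is 40 cm), then the turn about the world's z in units of 2 rad (1.0 is 2 rad). In form: [[[hand, tx, ty, tz, turn], ...]]. A call has 1 to 20 rows; each row is the pose to reach, as a shift and turn from the pose commanded when the call began; what a row does not reach only later rows make up. A row lasts 1/12 s, in which the tool goes at most 41.7 mm and 7.16 degrees, less where a joint would pass 70% of its speed; a pose out of reach is approached as far as the arm can. A call with a number of a shift or a turn outside -1 to 1 is refused whole. A call with a gripper value outside its range is refused whole. The fingers move at their own pace and stop on an object; FORCE is the grip in N (left out, the last holds). Time passes only in rows, so rows that repeat a pose let the fingers close. It gives the time, the measured TCP pose, the force and the opening at its end, in the units of the state.
- bot.observe(): the state, without advancing time (a new reading comes with each control period).
- bot.snapshot(name): name is "scene" or "top" or "wrist"; returns (picture, depth): 400x640x3 uint8, red, green, blue; 400x640 float32, mm along the optical axis (not along the pixel's ray), 0 where there is no reading.
- bot.get_calibration(name): a dict with "fx", "fy", "cx", "cy" (pixels), "k1" (the pictures are not rectified: a ray, as slopes to the right and down, at radius r is drawn at 1 + k1 r^2 times it, then the intrinsics apply), "extrinsics" (4x4, takes a point from camera to world coordinates). Camera axes: x right, y down, z forward; pixel columns grow to the right and rows downward; lengths in mm; the calibration is good to about 2 mm. A picture is of the moment at which its call begins: read the wrist's pose just before it. get_calibration takes no time and is no camera call; for the wrist camera it gives the pose at the moment of the call.
- bot.job_done(): hands the job in, once; it reports no verdict.
The state is a dict: "t": time; "q": joint angles; "qd": joint speeds; "joint_efforts": joint torques, N m; "eef_pos": TCP position; "eef_rot": TCP orientation; "force": force on the tool from outside, world axes, zero at the start; "wrist_torque": the same for the moment, N m; "opening": opening from 0.0 (shut) to 1.0 (fully open).
Only numpy, scipy, OpenCV 4.12 (cv2) and the standard library are available. Lean on these libraries where they do the work, as an engineer would, in place of code of your own. Each camera call takes 0.05 s, during which the arm holds its last target.

## Working session

There is one attempt and no reset: what is moved stays moved. The work goes in short steps, Python scripts to look and compute and a shell command to move; the robot and the scene stay as the last step left them, time stands still between calls to the robot, and variables do not carry over. Pictures are saved under pics/ and viewed, and the job is handed in when it is done.

```bash
ls; mkdir -p pics; python3 - <<'E'
from rig import bot
import cv2,numpy as np
print(bot.observe())
for n in("scene","top"):
    c=bot.get_calibration(n); print(n,c)
    p,d=bot.snapshot(n)
    cv2.imwrite(f"pics/{n}0.png",p[:,:,::-1]); np.savez(f"pics/{n}0.npz",p=p,d=d)
E
```

```text
pics
{'t': 0.0, 'q': array([-1.38240855e+00,  1.31197930e-01,  1.48922771e+00,  1.62088490e-06,
        1.52297439e+00, -8.54275371e-02]), 'qd': array([-0.00089441,  0.00015688,  0.0010238 ,  0.00103639,  0.00100972,
       -0.00027209]), 'joint_efforts': array([-3.21254382e-03, -5.59844291e+01, -4.91768539e+01,  7.66702951e-02,
        3.55256803e-02, -2.29676261e-04]), 'eef_pos': array([ 162.15387747, -577.14123846,  234.59376313]), 'eef_rot': array([-3.13979201e+00, -1.55824433e-04,  2.73815090e-01]), 'force': array([0.21869639, 0.17296018, 0.25062357]), 'wrist_torque': array([ 0.03748245, -0.03702265, -0.0157941 ]), 'opening': 0.9978571250321664}
scene {'fx': 387.4158048738318, 'fy': 387.4158048738318, 'cx': 322.19847942608914, 'cy': 203.89818754348354, 'k1': -0.0657617530401833, 'extrinsics': array([[-8.82838025e-01, -3.06809461e-01,  3.55619145e-01,
         1.84922567e+02],
       [-4.69671450e-01,  5.80558393e-01, -6.65102008e-01,
         5.49271945e+02],
       [-2.39809064e-03, -7.54201503e-01, -6.56638670e-01,
         7.00132052e+02],
       [ 0.00000000e+00,  0.00000000e+00,  0.00000000e+00,
         1.00000000e+00]])}
top {'fx': 503.2907028830046, 'fy': 503.2907028830046, 'cx': 314.23812218459557, 'cy': 198.24296413787508, 'k1': -0.09500431420837248, 'extrinsics': array([[-1.39976859e-02, -9.86626859e-01,  1.62393059e-01,
         3.49682092e+02],
       [-9.99880546e-01,  1.27469640e-02, -8.74124036e-03,
        -4.89922350e+01],
       [ 6.55432404e-03, -1.62496018e-01, -9.86687430e-01,
         1.06493136e+03],
       [ 0.00000000e+00,  0.00000000e+00,  0.00000000e+00,
         1.00000000e+00]])}
```

View pics/scene0.png

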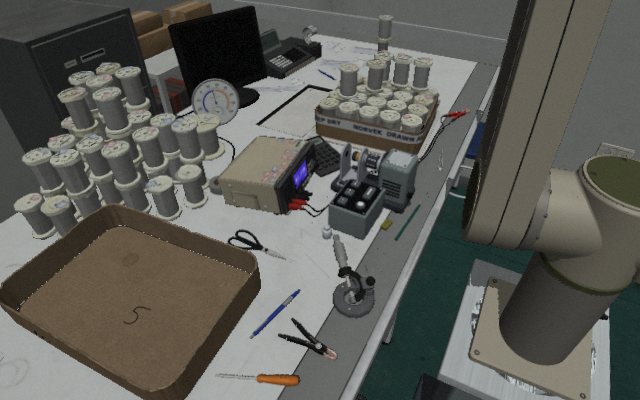

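View pics/top0.png

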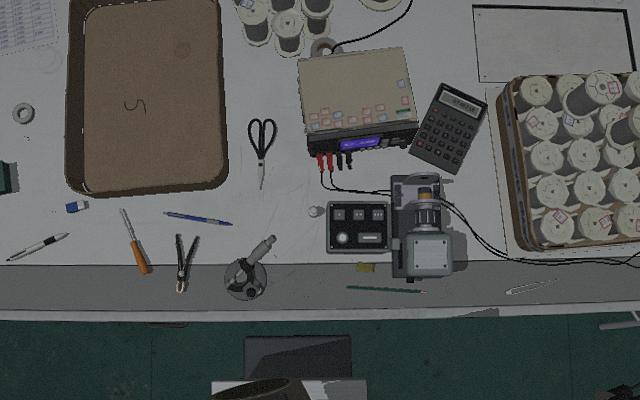

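The scene camera shows the nutrunner at about (385,190). The top camera shows the console at (358,228) with its square keys at (338..377,213), round key (342,239) and bar key (370,238). In that view the gearbox is at (430,255) and the bracket at (428,190). Next I'll zoom in and back-project.

```bash
cat > h.py <<'E'
import numpy as np,cv2
from rig import bot
def cloud(n,d,cal=None):
    c=cal or bot.get_calibration(n)
    v,u=np.mgrid[0:400,0:640]
    K=np.array([[c['fx'],0,c['cx']],[0,c['fy'],c['cy']],[0,0,1]])
    pts=cv2.undistortPoints(np.stack([u,v],-1).reshape(-1,1,2).astype(np.float64),K,np.array([c['k1'],0,0,0.]))
    pts=pts.reshape(400,640,2)
    P=np.concatenate([pts*d[...,None],d[...,None]],-1)
    E=c['extrinsics']
    return P@E[:3,:3].T+E[:3,3], pts
def ray(n,u,v,z,cal=None):
    c=cal or bot.get_calibration(n)
    K=np.array([[c['fx'],0,c['cx']],[0,c['fy'],c['cy']],[0,0,1]])
    p=cv2.undistortPoints(np.array([[[u,v]]],float),K,np.array([c['k1'],0,0,0.]))[0,0]
    E=c['extrinsics'];r=E[:3,:3]@np.array([p[0],p[1],1]);o=E[:3,3]
    return o+r*(z-o[2])/r[2]
E
python3 - <<'E'
from h import *
a=np.load('pics/top0.npz');p,d=a['p'],a['d']
W,_=cloud('top',d)
np.set_printoptions(precision=1,suppress=True)
for u,v in [(338,213),(358,213),(377,213),(342,239),(370,238),(350,225),(430,255),(425,190),(405,215),(315,211),(365,267)]:
    print(u,v,W[v,u])
print(ray('top',342,239,91),ray('top',370,238,91))
c=cv2.resize(p[150:300,300:480,::-1],None,fx=4.4,fy=4,interpolation=cv2.INTER_CUBIC);cv2.imwrite('pics/topz.png',c)
a=np.load('pics/scene0.npz');c=cv2.resize(a['p'][120:250,300:440,::-1],None,fx=4.4,fy=4.4,interpolation=cv2.INTER_CUBIC);cv2.imwrite('pics/scz.png',c)
# gearbox top mask
m=(abs(W[...,2]-138)<6);ys,xs=np.nonzero(m[150:300,380:470])
q=W[150:300,380:470][m[150:300,380:470]][:,:2].astype(np.float32);print(cv2.minAreaRect(q),len(q))
m=(abs(W[...,2]-86)<7);q=W[190:260,315:392][m[190:260,315:392]];print(cv2.minAreaRect(q[:,:2].astype(np.float32)),len(q),q[:,2].mean())
E
```

```text
338 213 [ 479.9 -103.5   92.7]
358 213 [ 479.3 -142.5   93.2]
377 213 [ 479.1 -180.    91. ]
342 239 [ 429.2 -110.3   91.4]
370 238 [ 430.4 -164.7   91. ]
350 225 [ 457.3 -127.2   82.2]
430 255 [ 393.3 -269.6  137.4]
425 190 [ 519.8 -272.   112.4]
405 215 [ 483.1 -247.9   23.1]
315 211 [492.  -59.3  38.1]
365 267 [ 376.8 -162.6    5.9]
[ 429.2 -110.3   91. ] [ 430.4 -164.7   91. ]
((453.8582763671875, -270.50225830078125), (86.8944091796875, 194.4243927001953), 88.82772064208984) 1926
((454.70233154296875, -143.38168334960938), (122.9657211303711, 101.18412780761719), 89.1719970703125) 2988 84.77661821998885
```

View pics/topz.png

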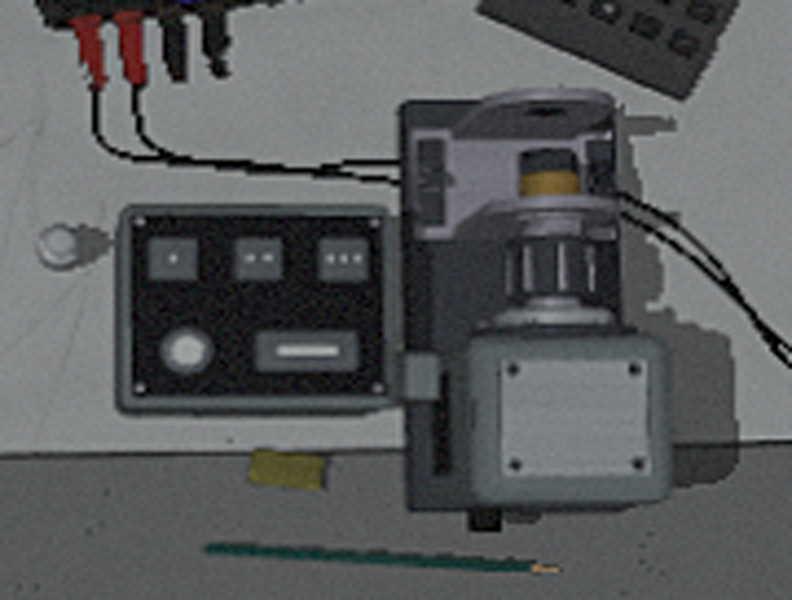

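View pics/scz.png

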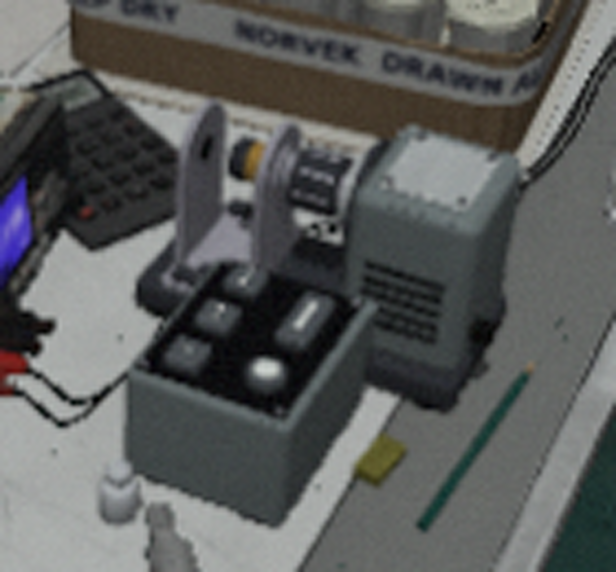

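```bash
python3 - <<'E'
from h import *
np.set_printoptions(precision=1,suppress=True)
t=lambda x,y,z:print('top',ray('top',300+x/4.4-.4,150+y/4-.4,z)[:2])
s=lambda x,y,z:print('sc',ray('scene',300+x/4.4-.4,120+y/4.4-.4,z)[:2])
print('prog1,2,3,arm,start');
for a in[(174,258),(258,258),(343,258),(186,350),(308,350)]:t(*a,91)
for a in[(186,351),(217,314),(241,281),(266,370),(305,320)]:s(*a,91)
print('head top far L/R edge, bush boundary');[t(*a,z) for a,z in[((526,151),117),((575,151),117),((526,172),117),((575,172),117)]]
print('cheek rear top, front top');t(548,95,135);t(548,197,135);s(290,128,135);s(210,103,135)
W,_=cloud('top',np.load('pics/top0.npz')['d'])
W2,_=cloud('scene',np.load('pics/scene0.npz')['d'])
for Q in(W,W2):
  for lo,hi in[((430,-400,140),(620,-60,400)),((150,-600,140),(430,-350,400)),((430,-480,100),(560,-340,400))]:
    m=np.all((Q>lo)&(Q<hi),-1);print(m.sum(),Q[m].min(0) if m.any() else'',Q[m].max(0) if m.any() else '')
E
```

```text
prog1,2,3,arm,start
top [ 478.  -105.8]
top [ 477.5 -143.1]
top [ 476.9 -181. ]
top [ 432.9 -110.1]
top [ 432.1 -164. ]
sc [ 480.5 -104.8]
sc [ 479.  -142.1]
sc [ 479.5 -176.1]
sc [ 435.  -110.8]
sc [ 432.9 -160.5]
head top far L/R edge, bush boundary
top [ 524.4 -259.8]
top [ 524.1 -281.5]
top [ 514.1 -259.3]
top [ 513.8 -280.9]
cheek rear top, front top
top [ 548.  -266.7]
top [ 498.9 -264.2]
sc [ 494.2 -274.6]
sc [ 548.9 -277.4]
12 [ 433.4 -280.5  140.2] [ 437.6 -259.7  143.5]
515 [ 150.3 -543.7  219.1] [ 183.3 -479.   348. ]
0  
3 [ 436.7 -277.6  140.3] [ 438.9 -265.7  140.7]
0  
0
```

Both cameras agree to about 2 mm: prog2 (478,-142.7), arm (433.5,-110.3), start (432.3,-163.5), bolt head (519.5,-271), and nutrunner yaw about -0.012. Moving to above the console with the jaws shut.

```bash
python3 -m crank '[[[-1,0.08,0.1,0,-0.143],[-1,0.16,0.2,0,-0.143],[-1,0.24,0.3,0,-0.143],[-1,0.32,0.4,0,-0.143],[-1,0.4,0.5,0,-0.143],[-1,0.48,0.6,0,-0.143],[-1,0.56,0.7,0,-0.143],[-1,0.64,0.8,-0.03,-0.143],[-1,0.72,0.9,-0.06,-0.143],[-1,0.79,0.98,-0.09,-0.143],[-1,0.79,0.98,-0.09,-0.143],[-1,0.79,0.98,-0.09,-0.143],[-1,0.79,0.98,-0.09,-0.143],[-1,0.79,0.98,-0.09,-0.143],[-1,0.79,0.98,-0.09,-0.143],[-1,0.79,0.98,-0.09,-0.143]]]' 30
```

```text
t: 1.43
eef_pos: [477.6, -186.8, 199.8]
eef_rot: [3.141, 0.0, -0.013]
force: [-0.2, -0.5, 0.2]
opening: 0.001
```

```bash
python3 -m crank '[[[-1,0,0.05,-0.05,0],[-1,0,0.107,-0.12,0],[-1,0,0.107,-0.187,0],[-1,0,0.107,-0.187,0],[-1,0,0.107,-0.187,0]]]'; python3 - <<'E'
from h import *
for n in("wrist","scene","top"):
    p,d=bot.snapshot(n); np.savez(f"pics/{n}1.npz",p=p,d=d)
    if n=="scene": p=cv2.resize(p[120:250,280:440],None,fx=4.4,fy=4.4,interpolation=cv2.INTER_CUBIC)
    cv2.imwrite(f"pics/{n}1.png",p[:,:,::-1])
E
```

```text
t: 1.85
eef_pos: [476.7, -143.8, 124.2]
eef_rot: [-3.141, 0.003, -0.014]
force: [0.5, -1.6, 0.3]
opening: 0.001
```

View pics/wrist1.png

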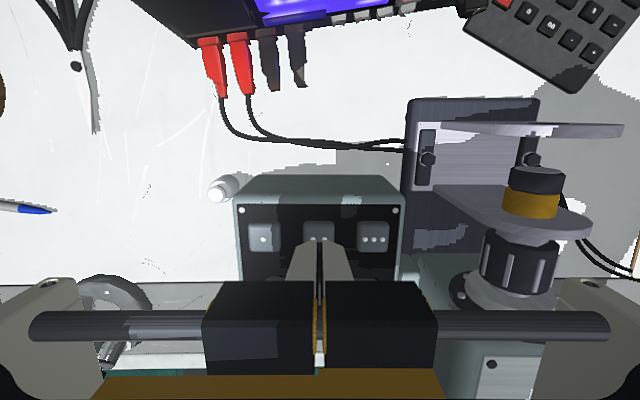

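View pics/scene1.png

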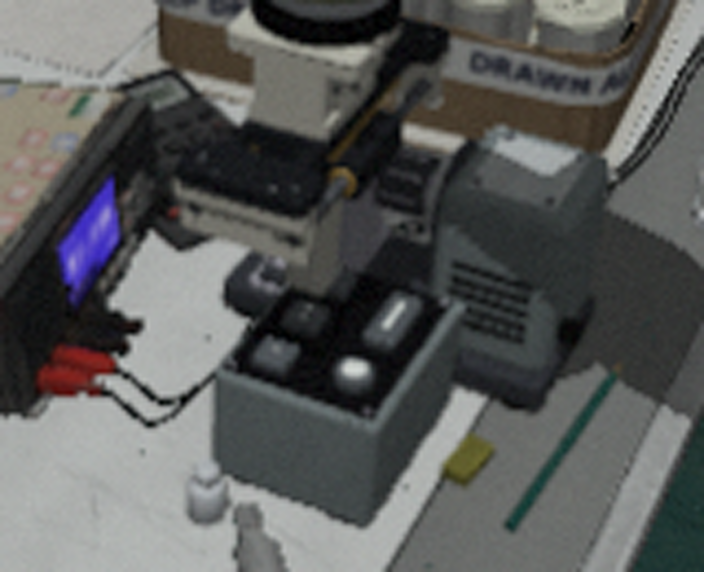

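The wrist view shows the shut fingers at x≈319, centred on the two-pip key at (319,230). Neighbouring keys at (261,238) and (375,238) are clear of them. Pressing.

```bash
python3 -m crank '[[[-1,0,0,-0.03,0],[-1,0,0,-0.045,0],[-1,0,0,-0.05,0],[-1,0,0,-0.055,0],[-1,0,0,-0.058,0],[-1,0,0,-0.058,0],[-1,0,0,-0.058,0]]]'
```

```text
t: 2.58
eef_pos: [478.5, -143.3, 103.5]
eef_rot: [3.141, -0.0, -0.012]
force: [-7.9, 1.5, 17.4]
opening: 0.01
```

17 N against a 4 N spring, with the tip at about 86.5 mm, means the key has bottomed. I'll push slightly deeper to be sure, retreat, then go over the round key.

```bash
python3 -m crank '[[[-1,0,0,-0.002,0],[-1,0,0,-0.002,0],[-1,0,0,-0.002,0]]]'; python3 -m crank '[[[-1,0,0,0.03,0],[-1,0,0,0.06,0],[-1,-0.055,0.04,0.06,0],[-1,-0.111,0.081,0.06,0],[-1,-0.111,0.081,0.06,0],[-1,-0.111,0.081,0.06,0],[-1,-0.111,0.081,0.06,0]]]'; python3 - <<'E'
from h import *
for n in("wrist",):
    p,d=bot.snapshot(n)
    cv2.imwrite(f"pics/{n}2.png",p[:,:,::-1])
E
```

```text
t: 2.83
eef_pos: [478.6, -143.3, 103.4]
eef_rot: [3.141, -0.0, -0.012]
force: [-10.2, 2.2, 22.5]
opening: 0.004
t: 3.42
eef_pos: [434.6, -110.7, 125.5]
eef_rot: [3.141, -0.001, -0.012]
force: [-0.5, -1.1, -0.1]
opening: 0.007
```

View pics/wrist2.png

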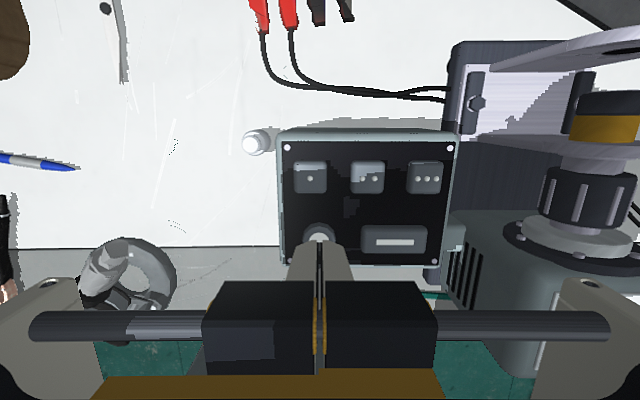

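The fingers are over the round key at (319,232), and the bar key at (393,241) is clear.

```bash
python3 -m crank '[[[-1,0,0,-0.03,0],[-1,0,0,-0.045,0],[-1,0,0,-0.05,0],[-1,0,0,-0.055,0],[-1,0,0,-0.06,0],[-1,0,0,-0.06,0],[-1,0,0,-0.06,0],[-1,0,0,-0.06,0]]]'
```

```text
t: 4.13
eef_pos: [434.5, -110.9, 103.4]
eef_rot: [3.141, -0.0, -0.012]
force: [-10.7, 3.3, 22.4]
opening: 0.005
```

```bash
python3 -m crank '[[[-1,0,0,0.03,0],[-1,0,0,0.06,0],[-1,-0.003,-0.066,0.06,0],[-1,-0.003,-0.133,0.06,0],[-1,-0.003,-0.133,0.06,0],[-1,-0.003,-0.133,0.06,0],[-1,-0.003,-0.133,0.06,0]]]'; python3 - <<'E'
from h import *
for n in("wrist",):
    p,d=bot.snapshot(n)
    cv2.imwrite(f"pics/{n}3.png",p[:,:,::-1])
E
```

```text
t: 4.72
eef_pos: [432.4, -163.3, 124.5]
eef_rot: [-3.141, 0.001, -0.013]
force: [1.0, -0.0, 0.3]
opening: 0.007
```

View pics/wrist3.png

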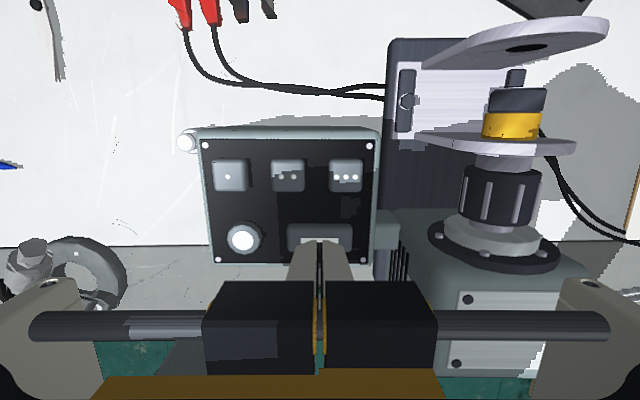

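The fingers are over the bar key at (319,238). Pressing start.

```bash
python3 -m crank '[[[-1,0,0,-0.03,0],[-1,0,0,-0.045,0],[-1,0,0,-0.05,0],[-1,0,0,-0.055,0],[-1,0,0,-0.06,0],[-1,0,0,-0.06,0],[-1,0,0,-0.06,0],[-1,0,0,-0.06,0]]]'
python3 -m crank '[[[-1,0,0,0.05,0],[-1,0,0,0.1,0],[-1,0,0,0.2,0],[-1,0,0,0.25,0],[-1,0,0,0.25,0],[-1,0,0,0.25,0]]]'; python3 - <<'E'
from h import *
print(bot.observe()['eef_pos'])
for n in("top","scene"):
    p,d=bot.snapshot(n);np.savez(f"pics/{n}4.npz",p=p,d=d)
    p=p[150:300,300:480] if n=="top" else p[120:250,280:440]
    cv2.imwrite(f"pics/{n}4.png",cv2.resize(p[:,:,::-1],None,fx=4,fy=4,interpolation=cv2.INTER_CUBIC))
E
```

```text
t: 5.43
eef_pos: [432.6, -162.9, 103.2]
eef_rot: [-3.141, 0.001, -0.011]
force: [-13.6, 8.2, 31.4]
opening: 0.006
t: 5.93
eef_pos: [433.4, -163.7, 201.7]
eef_rot: [3.141, -0.002, -0.012]
force: [-0.0, 0.6, -0.6]
opening: 0.007
[ 433.36167606 -163.65878482  201.7482181 ]
```

View pics/scene4.png

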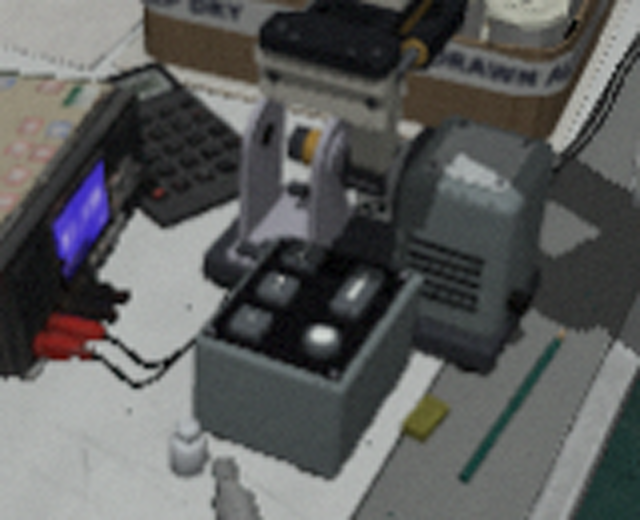

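All keys are back up. The tool goes over the head with the jaws open about 65 mm. I'm aiming 4 mm behind the head's middle so the pads clear the 27 mm bush. A pair of pictures should show whether the drive runs.

```bash
python3 -m crank '[[[0.4,0.1,-0.05,0,0],[0.4,0.15,-0.13,0,0],[0.4,0.2,-0.2,0,0],[0.4,0.227,-0.268,0,0],[0.4,0.227,-0.268,0,0],[0.4,0.227,-0.268,0,0],[0.4,0.227,-0.268,0,0]]]'; python3 - <<'E'
from h import *
print(bot.observe()['eef_pos'])
a,d=bot.snapshot("wrist");np.savez("pics/w5.npz",p=a,d=d,E=bot.get_calibration("wrist")['extrinsics'])
cv2.imwrite("pics/wrist5.png",a[:,:,::-1])
p,d=bot.snapshot("scene")
cv2.imwrite("pics/scene5.png",cv2.resize(p[120:250,280:440,::-1],None,fx=4,fy=4,interpolation=cv2.INTER_CUBIC))
E
```

```text
t: 6.62
eef_pos: [522.4, -270.0, 198.7]
eef_rot: [-3.139, 0.003, -0.013]
force: [-0.6, 0.0, 0.8]
opening: 0.453
[ 522.39533349 -269.96960746  198.68117898]
```

View pics/wrist5.png

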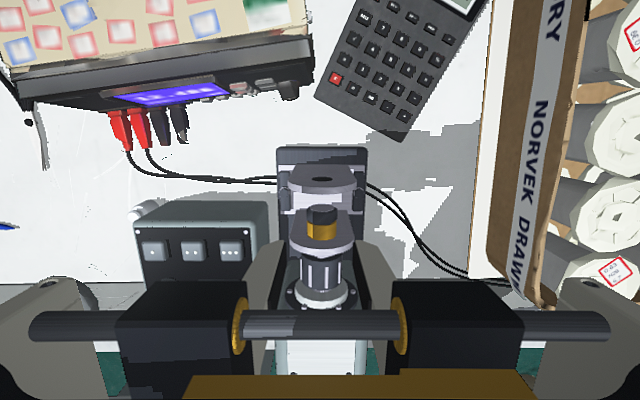

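View pics/scene5.png

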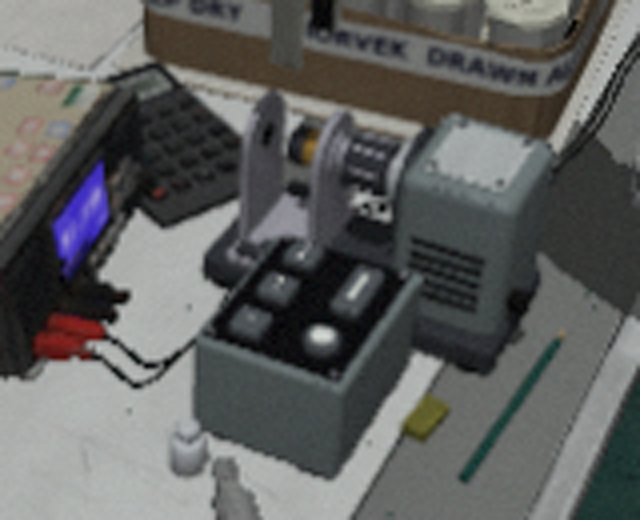

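The wrist view shows the head at (321,215), centred laterally between the fingers (250..388). Next I'll back-project it and check that the drive is turning.

```bash
python3 - <<'E'
from h import *
np.set_printoptions(precision=1,suppress=True)
a=np.load("pics/w5.npz");c=bot.get_calibration("wrist");c['extrinsics']=a['E']
W,_=cloud("wrist",a['d'],c)
for v in range(200,246,3): print(v,a['p'][v,321],W[v,321])
for u in range(298,346,4): print(u,a['p'][213,u],W[213,u])
cv2.imwrite("pics/w5z.png",cv2.resize(a['p'][150:320,240:400,::-1],None,fx=3.5,fy=3.5,interpolation=cv2.INTER_CUBIC))
b,_=bot.snapshot("wrist");print(np.abs(b[260:290,295:350].astype(int)-a['p'][260:290,295:350]).mean(),np.abs(b[200:230,150:250].astype(int)-a['p'][200:230,150:250]).mean())
E
```

```text
200 [229 229 239] [ 514.7 -270.9   31.6]
203 [209 212 228] [ 510.6 -270.8   30.2]
206 [82 82 90] [ 530.  -270.7  103.1]
209 [84 84 93] [ 530.2 -270.7  112.4]
212 [55 57 63] [ 528.8 -270.6  116.2]
215 [45 47 54] [ 526.4 -270.6  117.2]
218 [49 52 58] [ 523.7 -270.6  117.2]
221 [50 53 58] [ 521.5 -270.6  118.5]
224 [44 46 48] [ 517.9 -270.5  116.5]
227 [135 105  42] [ 515.7 -270.5  118. ]
230 [134 104  42] [ 513.1 -270.5  118.2]
233 [130 101  40] [ 510.9 -270.5  119.7]
236 [135 105  41] [ 507.9 -270.4  119.3]
239 [149 113  37] [ 504.7 -270.4  118.5]
242 [81 82 91] [ 503.3 -270.4  121.7]
245 [80 81 90] [ 503.  -270.4  127.1]
298 [85 86 91] [ 504.1 -245.1   46. ]
302 [83 84 92] [ 503.9 -249.5   45.7]
306 [66 68 75] [ 503.5 -253.9   44.5]
310 [60 64 70] [ 526.5 -261.1  111.9]
314 [41 43 47] [ 528.2 -264.7  117. ]
318 [42 44 49] [ 528.1 -268.1  116.7]
322 [40 42 47] [ 528.3 -271.5  117.4]
326 [45 47 53] [ 528.3 -274.9  117.4]
330 [47 49 55] [ 528.  -278.3  116.7]
334 [47 51 55] [ 525.5 -282.1  109.7]
338 [86 87 95] [ 503.3 -289.7   45. ]
342 [82 82 90] [ 503.4 -294.1   45.5]
19.756363636363638 2.5114444444444444
```

View pics/w5z.png

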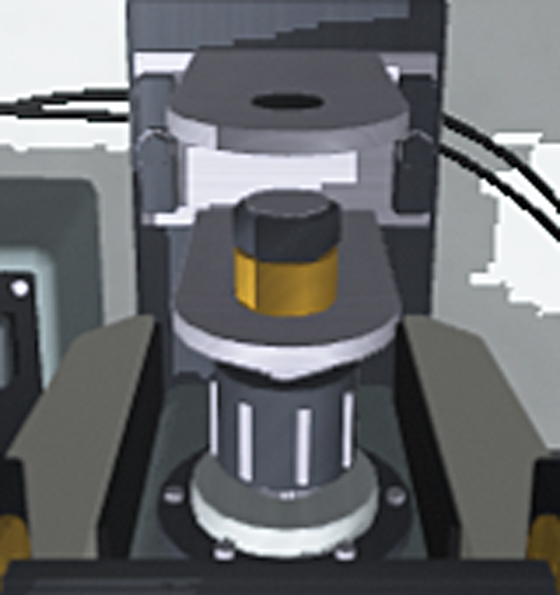

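The drive is turning: the socket slots changed between frames (difference 19.8 against 2.5 for the background). By the wrist camera the head is at x 517..529.5, y -270.6, top 117. Blending that with the top camera, I aim for x≈526.5 and TCP z≈103.

```bash
python3 -m crank '[[[0.4,0.008,0,-0.05,0],[0.4,0.008,0,-0.1,0],[0.4,0.008,0,-0.15,0],[0.4,0.008,0,-0.18,0],[0.4,0.008,0,-0.21,0],[0.4,0.008,0,-0.245,0],[0.4,0.008,0,-0.245,0],[0.4,0.008,0,-0.245,0],[0.4,0.008,0,-0.245,0],[0.4,0.008,0,-0.245,0]]]' 40; python3 - <<'E'
from h import *
p,d=bot.snapshot("scene")
cv2.imwrite("pics/scene6.png",cv2.resize(p[100:220,290:440,::-1],None,fx=5,fy=5,interpolation=cv2.INTER_CUBIC))
E
```

```text
t: 7.6
eef_pos: [527.5, -271.3, 104.4]
eef_rot: [3.14, -0.002, -0.012]
force: [0.1, 0.2, 0.2]
opening: 0.699
```

View pics/scene6.png

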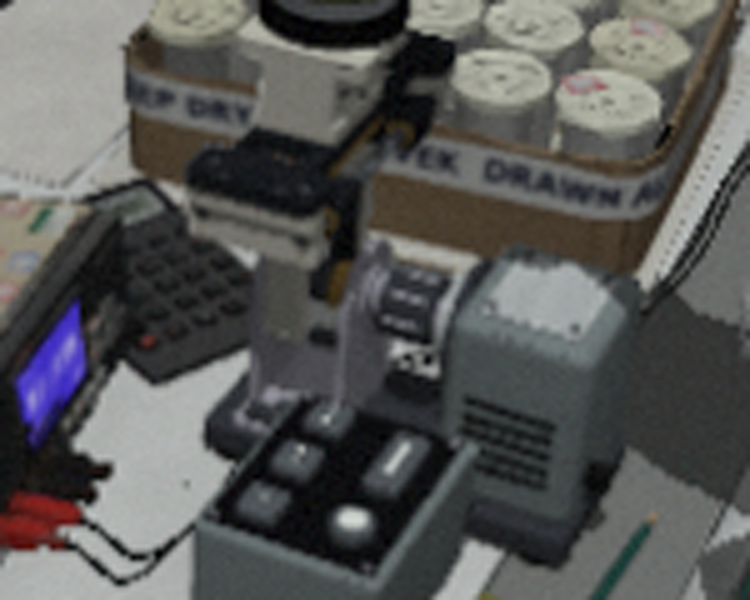

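The finger is down between the cheeks beside the head with no contact force. Closing at 40 N.

```bash
python3 -m crank '[[[-1,0,0,0,0],[-1,0,0,0,0],[-1,0,0,0,0],[-1,0,0,0,0],[-1,0,0,0,0],[-1,0,0,0,0],[-1,0,0,0,0],[-1,0,0,0,0],[-1,0,0,0,0],[-1,0,0,0,0],[-1,0,0,0,0],[-1,0,0,0,0]]]' 40; python3 -c "
from rig import bot;o=bot.observe();print(o['wrist_torque'],o['opening']*93)"
```

```text
t: 8.65
eef_pos: [526.6, -271.7, 102.8]
eef_rot: [3.14, -0.0, -0.013]
force: [0.2, -5.9, -2.6]
opening: 0.272
[-0.82071137 -0.10854593  0.05381261] 25.251238172695615
```

```bash
python3 - <<'E'
from h import *
for i in range(2):
    o=bot.observe();print(o['t'],o['opening']*93,o['wrist_torque'],o['force'])
    p,d=bot.snapshot("scene");cv2.imwrite(f"pics/s7_{i}.png",p[:,:,::-1])
    p,d=bot.snapshot("wrist");cv2.imwrite(f"pics/w7_{i}.png",p[:,:,::-1])
E
python3 -m crank '[[[-1,0,0,0,0],[-1,0,0,0,0],[-1,0,0,0,0],[-1,0,0,0,0],[-1,0,0,0,0],[-1,0,0,0,0],[-1,0,0,0,0],[-1,0,0,0,0],[-1,0,0,0,0],[-1,0,0,0,0],[-1,0,0,0,0],[-1,0,0,0,0]]]'
python3 - <<'E'
from h import *
for i in range(2,4):
    o=bot.observe();print(o['t'],o['opening']*93,o['wrist_torque'],o['force'])
    p,d=bot.snapshot("scene");cv2.imwrite(f"pics/s7_{i}.png",p[:,:,::-1])
    p,d=bot.snapshot("wrist");cv2.imwrite(f"pics/w7_{i}.png",p[:,:,::-1])
t=[cv2.resize(cv2.imread(f'pics/s7_{i}.png')[140:190,345:415],None,fx=5,fy=5,interpolation=cv2.INTER_CUBIC) for i in (0,1,2,3)]
cv2.imwrite('pics/s7m.png',np.vstack([np.hstack(t[:2]),np.hstack(t[2:])]))
E
```

```text
8.65 25.251238172695615 [-0.82071137 -0.10854593  0.05381261] [ 0.19166798 -5.8709908  -2.59403368]
8.75 25.354811633295714 [-0.83732251 -0.10584864 -0.04871098] [ 0.89806341 -4.90107923 -1.82868521]
t: 9.85
eef_pos: [526.6, -271.8, 102.8]
eef_rot: [3.14, -0.0, -0.013]
force: [-0.9, -4.8, -2.8]
opening: 0.271
9.85 25.226707625801467 [-0.82998418 -0.12140965  0.01626217] [-0.93637489 -4.79148418 -2.75842007]
9.95 25.256243438947745 [-0.81154266 -0.1451218   0.01149091] [ 0.85335432 -5.41273501 -2.12310142]
```

View pics/s7m.png

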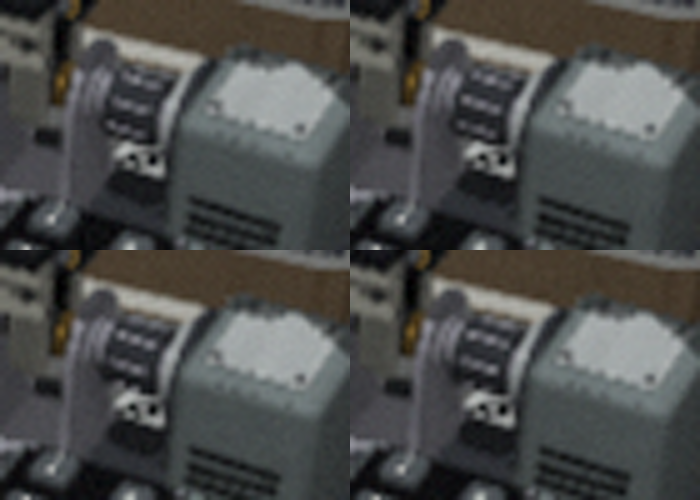

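View pics/w7_3.png

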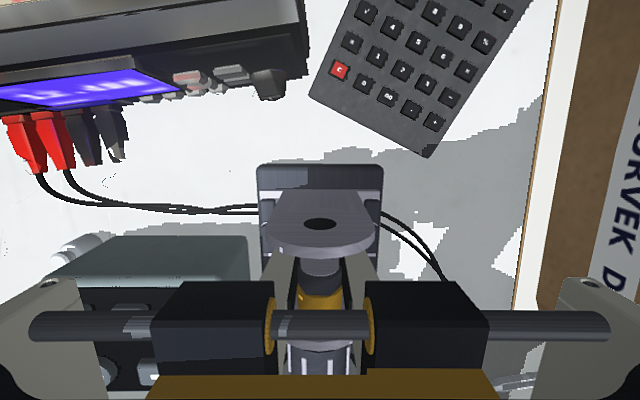

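The head sits between the pads and the opening stays at 25.25 mm, so it isn't turning. The socket slots are still moving, so the nut is screwing on. I'll wait for the stall.

```bash

python3 -m crank '[[[-1,0,0,0,0],[-1,0,0,0,0],[-1,0,0,0,0],[-1,0,0,0,0],[-1,0,0,0,0],[-1,0,0,0,0],[-1,0,0,0,0],[-1,0,0,0,0],[-1,0,0,0,0],[-1,0,0,0,0],[-1,0,0,0,0],[-1,0,0,0,0],[-1,0,0,0,0],[-1,0,0,0,0],[-1,0,0,0,0],[-1,0,0,0,0],[-1,0,0,0,0],[-1,0,0,0,0],[-1,0,0,0,0],[-1,0,0,0,0]]]'
python3 -m crank '[[[-1,0,0,0,0],[-1,0,0,0,0],[-1,0,0,0,0],[-1,0,0,0,0],[-1,0,0,0,0],[-1,0,0,0,0],[-1,0,0,0,0],[-1,0,0,0,0],[-1,0,0,0,0],[-1,0,0,0,0],[-1,0,0,0,0],[-1,0,0,0,0],[-1,0,0,0,0],[-1,0,0,0,0],[-1,0,0,0,0],[-1,0,0,0,0],[-1,0,0,0,0],[-1,0,0,0,0],[-1,0,0,0,0],[-1,0,0,0,0]]]'
python3 - <<'E'
from h import *
p,d=bot.snapshot("wrist");cv2.imwrite("pics/w8_0.png",p[:,:,::-1])
p,d=bot.snapshot("scene");cv2.imwrite("pics/s8_0.png",p[:,:,::-1])
E
python3 -m crank '[[[-1,0,0,0,0],[-1,0,0,0,0],[-1,0,0,0,0],[-1,0,0,0,0],[-1,0,0,0,0],[-1,0,0,0,0],[-1,0,0,0,0],[-1,0,0,0,0],[-1,0,0,0,0],[-1,0,0,0,0]]]'
python3 - <<'E'
from h import *
p,d=bot.snapshot("wrist");cv2.imwrite("pics/w8_1.png",p[:,:,::-1])
p,d=bot.snapshot("scene");cv2.imwrite("pics/s8_1.png",p[:,:,::-1])
f=lambda k,a,b,sl:np.abs(cv2.imread(f'pics/{k}{a}.png')[sl].astype(int)-cv2.imread(f'pics/{k}{b}.png')[sl]).mean()
sw=np.s_[345:375,290:350];ss=np.s_[150:170,365:380];bg=np.s_[180:200,380:410]
print('wrist socket 7_1-7_3',f('w','7_1','7_3',sw),'8',f('w','8_0','8_1',sw))
print('scene',f('s','7_1','7_3',ss),f('s','8_0','8_1',ss),'bg',f('s','8_0','8_1',bg))
t=[cv2.resize(cv2.imread(f'pics/w{i}.png')[230:380,260:380],None,fx=2,fy=2,interpolation=cv2.INTER_CUBIC) for i in ('7_1','8_0','8_1')]
cv2.imwrite('pics/w8m.png',np.hstack(t))
E
```

```text
t: 11.72
eef_pos: [526.6, -271.7, 102.8]
eef_rot: [3.14, -0.0, -0.013]
force: [-0.2, -5.2, -2.9]
opening: 0.272
t: 13.38
eef_pos: [526.6, -271.8, 102.8]
eef_rot: [3.14, -0.0, -0.013]
force: [0.8, -5.9, -2.2]
opening: 0.271
t: 14.32
eef_pos: [526.6, -271.8, 102.8]
eef_rot: [3.14, -0.0, -0.013]
force: [0.4, -5.3, -2.3]
opening: 0.273
wrist socket 7_1-7_3 40.51796296296296 8 0.78
scene 16.27111111111111 2.0833333333333335 bg 2.4122222222222223
```

View pics/w8m.png

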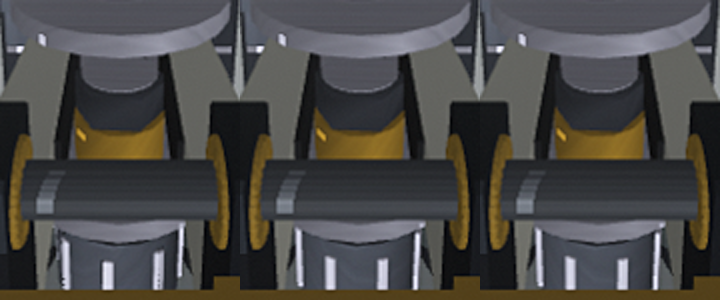

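The drive has stalled with the head held: socket frame difference is 0.8 now against 40.5 while running. One last look at the bystanders, then I hand in.

```bash
python3 - <<'E'
from h import *
p,d=bot.snapshot("top");cv2.imwrite("pics/top9.png",p[:,:,::-1])
a=cv2.imread('pics/top0.png').astype(int);b=p[:,:,::-1].astype(int)
for n,(u0,u1,v0,v1) in dict(shim=(350,380,258,275),pencil=(340,430,280,296),pen=(160,235,205,230),weight=(306,325,203,220),sc=(245,280,115,190)).items(): print(n,np.abs(a-b)[v0:v1,u0:u1].mean())
E
```

```text
shim 22.51764705882353
pencil 14.492592592592592
pen 2.8373333333333335
weight 2.719298245614035
sc 3.347047619047619
```

View pics/top9.png

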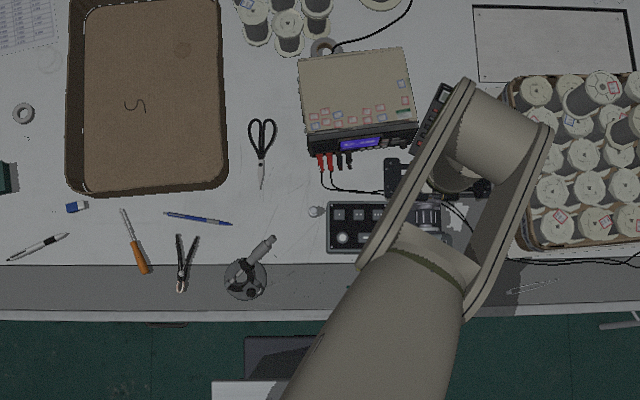

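The shim and pencil are hidden by the arm in this top view, and the other three are unchanged. I'll check those two in the scene camera before handing in.

```bash
python3 - <<'E'
from h import *
a=cv2.imread('pics/scene0.png').astype(int);b=cv2.imread('pics/s8_1.png').astype(int)
print(np.abs(a-b)[215:235,378:396].mean(),np.abs(a-b)[203:243,393:422].mean())
bot.job_done();print(bot.observe()['t'])
E
```

```text
5.999074074074074 5.391091954022989
the job is handed in; nothing more can be done
the job is handed in; nothing more can be done
```

The job is handed in at about 14.4 s of the 51 s allowed. The nut looks home and the arm is still gripping the bolt head at 40 N against the stalled drive.

- **Keys:** I pressed the two-pip, round and bar keys in that order, each until it bottomed (22 to 31 N, fingertips about 86 mm above the bench). The socket was turning afterwards, so the drive had started.
- **Grip and stall:** I gripped the head from between the cheeks and held it while the socket ran on, until it stalled. In the last check, frames about 1 s apart showed no socket movement (difference 0.8, against 40.5 while running). The jaw opening stayed steady. The stall is the only evidence that the nut is home, as the bolt angle can't be read directly.
- **Bystanders:** The pen, check weight and scissors are unchanged in the top view. The arm hid the shim and pencil there, so I compared them in the scene camera. Their picture differences there were 6.0 and 5.4, above the roughly 2.4 background noise. I put that down to the arm's shadow but did not confirm it. Nothing I did went near either one.
- **Disagreements:** The cameras differed by about 3 mm on the head's position along the spindle, so I placed the pads a little to the rear to stay clear of the bush. The jaws read 25.3 mm on the 24 mm head, and a steady side force of about 5 N remained on the tool.

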